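# Seat a mirror on its three-groove mount and clamp it

### The arm

A 6-joint arm with a two-finger parallel gripper is mounted at the origin on the work surface; the furniture and walls round the work are solid. World frame = base frame: x ahead of the robot, y to its left, z up, the work surface at z = 0. Lengths are in mm, angles in rad, forces in N, time in s.
With the tool pointing down it reaches from about 275 to 750 mm from the base axis. Payload 10.2 kg.
Tool frame: the origin (TCP) lies midway between the tips of the shut fingers; the grasp point (between the pads) lies 19 mm behind it; z points along the fingers, y is the line along which they close (so a half turn about z gives the same grasp; the last joint's range is limited). The gripper opens to 85 mm and grips with 20 to 120 N. Pads are 22 mm wide; open, the fingers measure 114 mm over their backs; the gripper's body (76 mm by 85 mm) begins 54 mm behind the grasp point. The pads swing forward as they close: fully open they stand 13 mm farther back than shut.
Start: joints at [1.011, 0.313, 1.498, -0, 1.331, -0.223], TCP at [173.509, 495.506, 231.294] pointing down, gripper open.
Joint ranges: [-2.94, 2.94], [-0.97, 2.17], [0.19, 2.56], [-1.23, 4.37], [0.02, 3.11], [-2.88, 2.88]. Speed limits (rad/s): [2.39, 2.39, 3.01, 3.14, 3.14, 3.14].

### API

Orientations are given as a rotation vector (axis times angle).
In Python, from workcell import manip gives the robot as it stands. The module is installed in compiled form; this text tells all that it offers.
- The arm moves only by the tool arm_command, never from a script. Its argument "steps" is a list that holds one entry, the list of rows, each a list of 7 numbers: the shift along the tool's x, y, z in mm, then the turn, a rotation vector about the tool's x, y, z in rad, then the opening, from 0 (shut) to 1 (fully open). In form: [[[tx, ty, tz, rx, ry, rz, grip], ...]]. A call has 1 to 5 rows; each row shifts and turns the commanded pose from where the row before left it, along the tool's axes as they then stand; what a row does not reach is not made up. A row lasts 1/12 s, in which the tool goes at most 41.7 mm and 7.16 degrees, less where a joint would pass 70% of its speed; a pose out of reach is approached as far as the arm can. A call is refused whole if a number of a shift passes 41.7 or a number of a turn 0.125, either way. A call with a gripper value outside its range is refused whole. The fingers move at their own pace and stop on an object; "force" is the grip in N (left out, the last holds). Time passes only in rows, so rows that do not move let the fingers close. It gives the time, the measured TCP pose, the force, the opening and the grip force at its end, in the units of the state.
- manip.read_state(): the state, without advancing time (a new reading comes with each control period).
- manip.camera(name): name is "side" or "top" or "wrist"; returns a dict with "frame" (400x640x3 uint8, red, green, blue), "camera_matrix" (3x3 intrinsics, pixels), "world_to_cam" (4x4, takes a point from world to camera coordinates). Camera axes: x right, y down, z forward; pixel columns grow to the right and rows downward; lengths in mm; the calibration is good to about 2 mm. A picture is of the moment at which its call begins. There is no depth.
- manip.job_done(): hands the job in; it is judged then, once.
The state is a dict: "clock": time; "joint_positions": joint angles; "joint_vel": joint speeds; "joint_efforts": joint torques, N m; "ee_pos": TCP position; "ee_rot": TCP orientation; "force": force on the tool from outside, world axes, zero at the start; "torque": the same for the moment, N m; "grip_width": finger opening in mm; "grip_force": force on a finger pad.
Only numpy, scipy, OpenCV 4.12 (cv2) and the standard library are available. Lean on these libraries where they do the work, as an engineer would, in place of code of your own. Each camera call takes 0.05 s, during which the arm holds its last target. There are 200 camera calls.

### The job

Pick up the framed mirror, which has a grip tab on top, without touching its glass, and set it down gently on the three-groove mount, the same way round as the mount, so that all three ball feet sit fully home in their grooves and it cannot rock. Then pull up the clamp's winged knob, turn it clockwise until the clamp finger points straight at the mirror, over the middle of the foot's tongue, and push it back down until the finger's pad bears on the tongue. Do not tip the mirror over or disturb the two black jars beside it.

Things in the scene. Friction and masses are not known exactly. Their poses are not given: they have to be found in the camera images.
- mirror_tab (a point): Centre of the aluminium grip tab on top of the loose mirror's frame: tab 18 mm thick (x), 50 mm wide (y), 46 mm tall (23 mm above and below this point); the glass begins 32 mm below. 123 mm above the bench as the mirror stands there. Axes are the mirror's: x from the glass side to the back, z up. To pinch the tab, close the fingers along x.
- mirror: Loose mirror, about 0.45 kg: dark upright frame 100 x 70 x 16 mm, pale glass in its front (-x), on a T-shaped aluminium foot with three balls. Origin level with the balls' underside; frame and tab at x = -12 mm; x runs along the foot's tongue, z up. Foot 20 to 30 mm above the origin: front bar x -57 to -7, y +-65 mm; tongue to x 68, y +-22 mm.
- ball1 (a point): Centre of the polished steel ball foot, 16 mm diameter, under the front bar's +y end: (-35, +48, 8) mm from the mirror's origin. The balls are slippery and slide down into the grooves.
- ball2 (a point): Centre of the same foot at the front bar's -y end: (-35, -48, 8) mm from the mirror's origin.
- ball3 (a point): Centre of the same foot under the tongue: (50, 0, 8) mm from the mirror's origin.
- mount: Fixed aluminium plate, 12 mm thick, with three steel V-grooves and a swing clamp at its +x end. Origin on the bench under the seated mirror's origin; axes as the seated mirror's (x from two front grooves to the rear one and the clamp). Seated, the mirror has the mount's yaw and its tab's centre is at (-12, 0, 142.4) mm. A ball within about 8 mm of its groove is led in.
- seat1 (a point): Where the centre of ball 1 lies when fully home: (-35, +48, 27.4) mm from the mount's origin.
- seat2 (a point): Where the centre of ball 2 lies when fully home: (-35, -48, 27.4) mm from the mount's origin.
- seat3 (a point): Where the centre of ball 3 lies when fully home: (50, 0, 27.4) mm from the mount's origin.
- knob_grip (a point): Centre of the clamp's black winged knob, on its upright axis, at (100, 0) mm from the mount's origin, 125 mm above the bench when down. Wing 44 mm long, 20 mm thick, 34 mm tall (17 mm above and below this point), a round flange under it. Axes turn with the clamp: x along the wing and the clamp finger, away from the axis; to pinch the wing close the fingers along y.
- clamp_pad (a point): Underside of the round pad under the tip of the clamp finger, 62 mm out from the knob's axis. Low, it is 43.4 mm above the bench, 6 mm below the top of the seated mirror's tongue, so turned while low the finger strikes the tongue's side.
- lift (a joint): Height of the clamp knob and finger, m: 0 low (as found) to 0.03 fully pulled up. It stays where it is left; about 3.5 N lifts it and 1.5 N pushes it down. The pad bears on the seated mirror's tongue at 0.006.
- swing (a joint): Turn of the clamp, rad, growing clockwise seen from above: about 0 (-0.15 to 0.25) parked aside; at 1.25 the finger points straight at the mirror (the mount's -x), over the middle of the tongue; stop at 1.5. Light friction, stays where it is left.
- dark_jar: Bystander: squat black jar with a winged cap, 66 mm across, 98 mm tall, beyond the mirror as the robot sees it; origin under its centre.
- second_jar: Bystander: another such black jar, 66 mm across, 100 mm tall, on the robot's side of the mirror, to the right; origin under its centre.

How it is judged:
By the outcome, as a careful person would: the job done as asked, in the order asked, and still so for the second after the job is handed in, with the robot touching nothing.
It also fails if it takes over 61 s, if anything falls off the work surface, if the arm or the gripper's body presses on something with over 40 N, if the wrist force passes 120 N, or if a joint passes its speed limit or range.

## Working session

There is one attempt and no reset: what is moved stays moved. The work goes in short steps, Python scripts to look and compute and a tool call to move; the robot and the scene stay as the last step left them, time stands still between calls to the robot, and variables do not carry over. Pictures are saved under pics/ and viewed, at most 10 in all, crops included, and the job is handed in when it is done.

Besides the shell and the picture viewer there is one more tool, called after "Emit:" by a JSON object that holds its "fn" and its "kwargs", one argument or row to a line. arm_command: Moves the arm, as the interface text tells. Its arguments: {"type":"object","properties":{"steps":{"type":"array","items":{"type":"array","items":{"type":"array","items":{"type":"number"}}}},"force":{"type":"number"}},"required":["steps"]}

```bash
mkdir -p pics
cat > h.py <<'E'
from workcell import manip
import cv2, numpy as np
from scipy.spatial.transform import Rotation as R
def snap(n,f):
    c=manip.camera(n); cv2.imwrite('pics/'+f+'.png',c['frame'][:,:,::-1]); np.savez('pics/'+f+'.npz',K=c['camera_matrix'],T=c['world_to_cam'],frame=c['frame']); return c
def ray(c,u,v):
    K=c['K'];T=c['T']; d=T[:3,:3].T@np.linalg.solve(K,[u,v,1.]); o=-T[:3,:3].T@T[:3,3]; return o,d/np.linalg.norm(d)
def onz(c,u,v,z):
    o,d=ray(c,u,v); return o+d*(z-o[2])/d[2]
def proj(c,p):
    q=c['K']@(c['T'][:3,:3]@np.array(p,float)+c['T'][:3,3]); return q[:2]/q[2]
def two(c1,p1,c2,p2):
    o1,d1=ray(c1,*p1);o2,d2=ray(c2,*p2)
    A=np.stack([d1,-d2],1); s=np.linalg.lstsq(A,o2-o1,rcond=None)[0]
    a=o1+s[0]*d1;b=o2+s[1]*d2; return (a+b)/2,np.linalg.norm(a-b)
def L(f): return np.load('pics/'+f+'.npz')
E
python3 - <<'E'
from h import *
s=manip.read_state(); print({k:np.round(v,3).tolist() for k,v in s.items()})
for n in ['top','side']:
    c=snap(n,n+'0'); T=c['world_to_cam']; print(n,(-T[:3,:3].T@T[:3,3]).round(), T[:3,:3].round(2).tolist(), c['camera_matrix'][0,0])
E
```

```text
{'clock': 0.0, 'joint_positions': [1.011, 0.313, 1.498, -0.0, 1.331, -0.223], 'joint_vel': [0.001, 0.001, -0.001, 0.001, -0.001, -0.001], 'joint_efforts': [-0.002, -41.226, -25.974, -0.0, 0.004, 0.0], 'ee_pos': [173.392, 495.271, 230.726], 'ee_rot': [-0.526, -3.097, 0.002], 'force': [-0.098, 0.438, 0.701], 'torque': [-0.039, -0.025, -0.009], 'grip_force': 0.0, 'grip_width': 85.488}
top [ 301.  144. 1029.] [[-0.02, -1.0, 0.01], [-0.98, 0.01, -0.18], [0.18, -0.01, -0.98]] 395.3915658594961
side [ 429. -750.  663.] [[1.0, -0.02, 0.02], [-0.0, -0.55, -0.84], [0.03, 0.84, -0.55]] 404.39747409218563
```

View pics/top0.png

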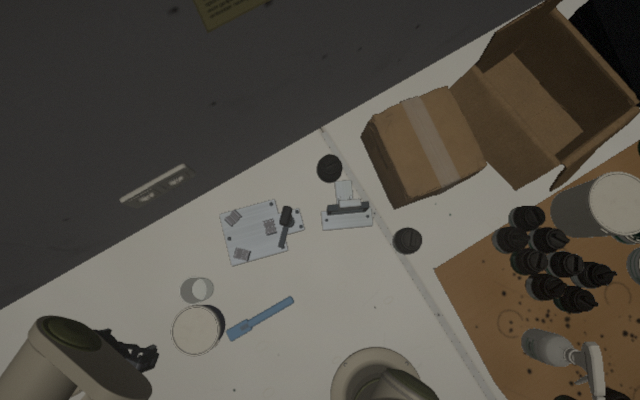

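View pics/side0.png

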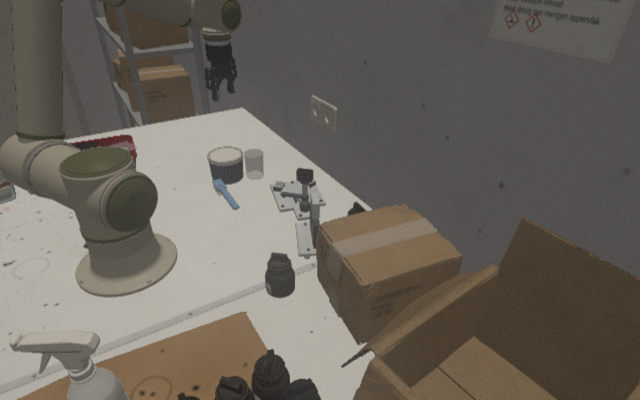

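The top view shows the mount around (255,232) with its knob at (286,215). The mirror is at (347,210), and the jars are at (330,168) and (407,240). I'll enlarge that region.

Run:
```python
from h import *
f=L('top0')['frame'][150:280,210:430,::-1]; f=cv2.convertScaleAbs(f,alpha=1.5,beta=10)
cv2.imwrite('pics/topc.png',cv2.resize(f,None,fx=3.6,fy=3.6,interpolation=cv2.INTER_CUBIC))
f=L('side0')['frame'][150:270,250:380,::-1]; f=cv2.convertScaleAbs(f,alpha=1.5,beta=10)
cv2.imwrite('pics/sidec.png',cv2.resize(f,None,fx=5,fy=5,interpolation=cv2.INTER_CUBIC)[:600])
```

```text
(no output)
```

View pics/topc.png

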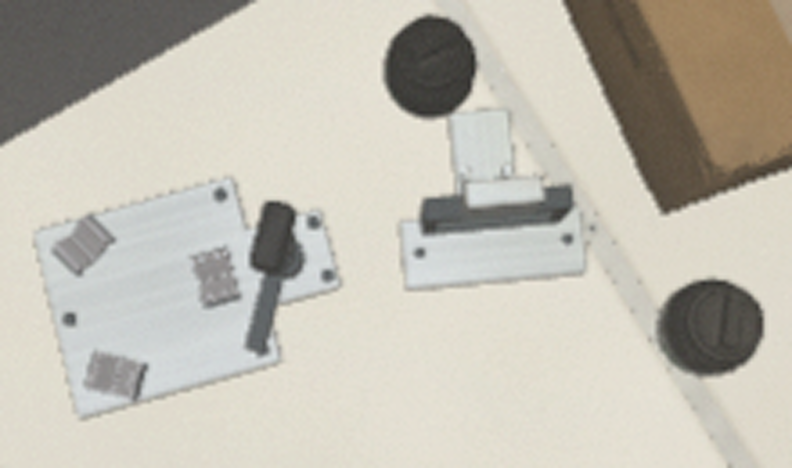

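View pics/sidec.png

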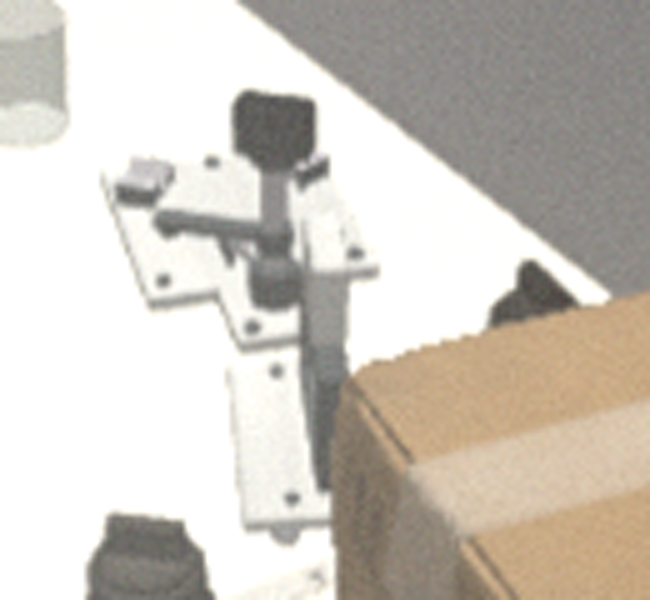

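The crops show everything needed:
- **Mirror:** the front bar faces the robot, with its lower edge from (400,287) to (583,270). The tab top is centred near (505,192) and the tongue points up.
- **Mount:** the front grooves are at (83,245) and (115,375), and the rear groove is at (215,277).
- **Clamp:** the knob wing is near (277,237) and the finger tip is at (258,345).

```bash
cat >> h.py <<'E'
def fit(loc,w):
    loc=np.array(loc,float);w=np.array(w,float)[:,:2]; a,b=loc.mean(0),w.mean(0)
    p=(loc-a)@np.array([1,1j]); q=(w-b)@np.array([1,1j]); th=np.angle((p.conj()*q).sum())
    M=np.array([[np.cos(th),-np.sin(th)],[np.sin(th),np.cos(th)]]); t=b-M@a
    return th,M,t,(loc@M.T+t-w)
E
python3 - <<'E'
from h import *
c=L('top0'); F=lambda x,y:((x+.5)/3.6-.5+210,(y+.5)/3.6-.5+150)
g=lambda x,y,z:onz(c,*F(x,y),z)
loc=[(-57,65),(-57,-65),(-7,65),(68,22),(68,-22)]
w=[g(400,288,30),g(584,270,30),g(401,220,30),g(448,114,30),g(509,109,30)]
th,M,t,r=fit(loc,w); print('mirror',np.degrees(th),t,r.round(1).tolist(),'tab',M@[-12,0]+t)
tt=[g(468,182,146),g(543,178,146),g(543,202,146),g(468,207,146)]; print('tab top',np.mean(tt,0), np.round(tt,0).tolist())
loc=[(-35,48),(-35,-48),(50,0)]
w=[g(83,245,24),g(115,375,24),g(215,277,24)]
th,M,t,r=fit(loc,w); print('mount',np.degrees(th),t,r.round(1).tolist(),'tabtarget',M@[-12,0]+t,'knob',M@[100,0]+t)
print('wing top corners', [g(*p,142).round().tolist() for p in [(263,202),(296,207),(288,275),(252,268)]],'mean 142',g(276,238,142))
k=M@[100,0]+t
print('fingertip',g(258,350,55)[:2],'knob proj',proj(c,[*k,142]))
for a in [(430,67,98),(712,325,100)]: print('jar',g(*a))
E
```

```text
mirror 3.816112117420921 [461.96945124  64.61645491] [[-1.0, -1.9], [-3.0, -1.6], [0.6, 3.0], [1.8, 0.2], [1.6, 0.3]] tab [449.99605774  63.81780104]
tab top [449.41634581  62.04818064 146.        ] [[456.0, 86.0, 146.0], [458.0, 38.0, 146.0], [443.0, 39.0, 146.0], [440.0, 86.0, 146.0]]
mount -75.12620112983133 [399.37729922 306.37719082] [[0.4, 0.3], [-0.4, 0.0], [0.1, -0.3]] tabtarget [396.29700906 317.97511359] knob [425.04638386 209.72783442]
wing top corners [[446.0, 215.0, 142.0], [443.0, 194.0, 142.0], [400.0, 199.0, 142.0], [404.0, 222.0, 142.0]] mean 142 [423.09324782 206.82404945 142.        ]
fingertip [358.44396936 225.34332872] knob proj [285.01982418 214.91323185]
jar [543.87860313 105.87740082  98.        ]
jar [367.39322345 -74.16665485 100.        ]
```

```bash
cat >> h.py <<'E'
def pose():
    s=manip.read_state(); Rm=R.from_rotvec(s['ee_rot']).as_matrix(); return np.array(s['ee_pos'],float),np.degrees(np.arctan2(Rm[1,1],Rm[0,1])),Rm
def plan(xyz,yaw,n,grip,start=None):
    p,a,_=pose()
    if start is not None: p,a=np.array(start[:3],float),start[3]
    d=(yaw-a+90)%180-90 if abs(yaw-a)>180 else yaw-a
    print('from',p.round(1),round(a,1),'d',(np.array(xyz)-p).round(1),round(d,1)); st=(np.array(xyz)-p)/n
    for i in range(n):
        b=np.radians(a+d*i/n); y=np.array([np.cos(b),np.sin(b),0]); z=np.array([0,0,-1]); x=np.cross(y,z)
        print([round(float(v),1) for v in (st@x,st@y,st@z)]+[0,0,round(-np.radians(d)/n,4),grip])
E
python3 -c "
from h import *
plan([450,63,250],3.8,20,1)"
```

```text
from [173.4 495.3 230.8] 70.7 d [ 276.6 -432.3   19.2] -66.9
[-20.2, -15.8, -1.0, 0, 0, np.float64(0.0584), 1]
[-21.1, -14.6, -1.0, 0, 0, np.float64(0.0584), 1]
[-21.9, -13.4, -1.0, 0, 0, np.float64(0.0584), 1]
[-22.6, -12.1, -1.0, 0, 0, np.float64(0.0584), 1]
[-23.3, -10.7, -1.0, 0, 0, np.float64(0.0584), 1]
[-23.9, -9.3, -1.0, 0, 0, np.float64(0.0584), 1]
[-24.4, -7.9, -1.0, 0, 0, np.float64(0.0584), 1]
[-24.8, -6.5, -1.0, 0, 0, np.float64(0.0584), 1]
[-25.2, -5.0, -1.0, 0, 0, np.float64(0.0584), 1]
[-25.4, -3.6, -1.0, 0, 0, np.float64(0.0584), 1]
[-25.6, -2.1, -1.0, 0, 0, np.float64(0.0584), 1]
[-25.7, -0.6, -1.0, 0, 0, np.float64(0.0584), 1]
[-25.6, 0.9, -1.0, 0, 0, np.float64(0.0584), 1]
[-25.5, 2.4, -1.0, 0, 0, np.float64(0.0584), 1]
[-25.4, 3.9, -1.0, 0, 0, np.float64(0.0584), 1]
[-25.1, 5.4, -1.0, 0, 0, np.float64(0.0584), 1]
[-24.7, 6.8, -1.0, 0, 0, np.float64(0.0584), 1]
[-24.3, 8.3, -1.0, 0, 0, np.float64(0.0584), 1]
[-23.8, 9.7, -1.0, 0, 0, np.float64(0.0584), 1]
[-23.2, 11.0, -1.0, 0, 0, np.float64(0.0584), 1]
```

Emit:
{"fn": "arm_command", "kwargs": {
  "steps": [
    [[-20,-16,-1,0,0,0.058,1],[-21,-14.5,-1,0,0,0.058,1],[-22,-13.5,-1,0,0,0.058,1],[-22.5,-12,-1,0,0,0.058,1],[-23.5,-10.5,-1,0,0,0.058,1]]
  ]
}}

```text
clock: 0.52
ee_pos: [243.0, 386.4, 236.1]
ee_rot: [-0.972, -2.987, 0.001]
force: [0.5, 1.3, 0.2]
grip_width: 85.7
grip_force: 0.0
```

Emit:
{"fn": "arm_command", "kwargs": {
  "steps": [
    [[-24,-9.5,-1,0,0,0.059,1],[-24.5,-8,-1,0,0,0.059,1],[-25,-6.5,-1,0,0,0.059,1],[-25,-5,-1,0,0,0.059,1],[-25.5,-3.5,-1,0,0,0.059,1]]
  ]
}}

```text
clock: 0.93
ee_pos: [312.4, 278.1, 241.2]
ee_rot: [-1.401, -2.812, 0.0]
force: [-0.4, 0.9, 0.5]
grip_width: 85.3
grip_force: 0.0
```

Emit:
{"fn": "arm_command", "kwargs": {
  "steps": [
    [[-25.5,-2,-1,0,0,0.058,1],[-25.5,-0.5,-1,0,0,0.058,1],[-25.5,1,-1,0,0,0.058,1],[-25.5,2.5,-1,0,0,0.058,1],[-25.5,4,-1,0,0,0.058,1]]
  ]
}}

```text
clock: 1.35
ee_pos: [381.7, 170.4, 246.2]
ee_rot: [-1.793, -2.58, 0.0]
force: [-0.6, 0.3, -0.3]
grip_width: 85.4
grip_force: 0.0
```

Emit:
{"fn": "arm_command", "kwargs": {
  "steps": [
    [[-25,5.5,-1,0,0,0.058,1],[-24.5,7,-1,0,0,0.058,1],[-24.5,8.5,-1,0,0,0.058,1],[-24,9.5,-1,0,0,0.058,1],[-23,11,-1,0,0,0.058,1]]
  ]
}}

```text
clock: 1.77
ee_pos: [451.4, 62.6, 251.1]
ee_rot: [-2.147, -2.293, 0.0]
force: [0.3, 0.2, -1.1]
grip_width: 85.2
grip_force: 0.0
```

Emit:
{"fn": "arm_command", "kwargs": {
  "steps": [
    [[0,0,0,0,0,0,1],[0,0,0,0,0,0,1]]
  ]
}}

```text
clock: 1.93
ee_pos: [451.0, 63.2, 250.8]
ee_rot: [-2.144, -2.295, 0.001]
force: [-0.7, 0.7, 0.4]
grip_width: 85.1
grip_force: 0.0
```

```bash
python3 -c "
from h import *
print(pose()[:2]); c=snap('wrist','w1'); T=c['world_to_cam']; print((-T[:3,:3].T@T[:3,3]).round(),T[2,:3].round(2),c['camera_matrix'][0,0])
c=L('w1')
print([proj(c,p).round().tolist() for p in [(450,63,146),(396,318,142),(462,64.6,30)]])
f=cv2.convertScaleAbs(c['frame'][:,:,::-1],alpha=1.5,beta=10); cv2.imwrite('pics/w1b.png',f)"
```

```text
(array([451.02649836,  63.24591104, 250.82939624]), np.float64(3.8809313644617647))
[447. 132. 394.] [ 0.02 -0.27 -0.96] 359.54498364137163
[[319.0, 192.0], [250.0, -278.0], [331.0, 161.0]]
```

View pics/w1b.png

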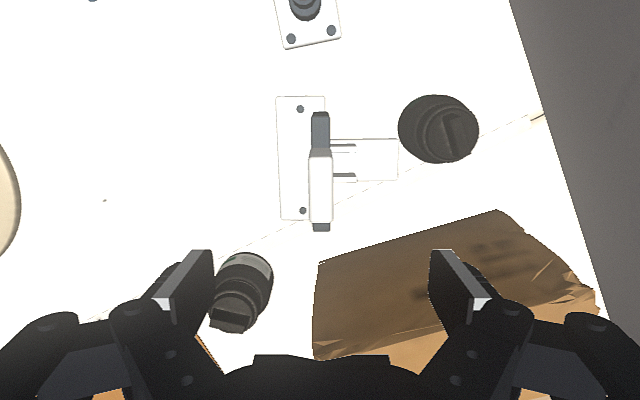

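The wrist view shows the tab top at about columns 309–332 and rows 148–222. The bar corners are at (276,97) and (281,220), and the tongue end is at (397,139)–(398,180).

Run:
```python
from h import *
c=L('w1')
loc=[(-57,65),(-57,-65),(-7,65),(68,22),(68,-22)]
w=[onz(c,*p,30) for p in [(276,97),(281,220),(325,96),(397,139),(398,180)]]
th,M,t,r=fit(loc,w); print(np.degrees(th),t,r.round(1).tolist(),'tab',M@[-12,0]+t)
g=cv2.cvtColor(c['frame'],cv2.COLOR_RGB2GRAY)
for v in (170,195,210): print(v,g[v,300:340].tolist())
print(g[135:232,320].tolist())
for p in [(309.5,155),(332,155),(309.5,222),(332,222)]: print(onz(c,*p,146).round(1))
```

```text
4.756487262991254 [463.25770475  64.37505878] [[-2.1, 0.8], [-1.1, -1.6], [0.0, 0.7], [2.9, 0.9], [0.2, -0.8]] tab [451.2990313   63.38000628]
170 [177, 178, 174, 172, 179, 180, 183, 168, 127, 143, 161, 181, 189, 189, 190, 190, 189, 191, 192, 193, 194, 192, 191, 191, 194, 194, 193, 193, 193, 186, 169, 153, 127, 148, 193, 189, 188, 188, 188, 187]
195 [175, 169, 172, 170, 175, 173, 176, 180, 154, 118, 149, 168, 180, 185, 183, 184, 184, 186, 187, 189, 188, 185, 185, 185, 185, 186, 186, 189, 188, 180, 167, 155, 129, 156, 203, 199, 196, 197, 197, 196]
210 [68, 75, 80, 80, 77, 60, 123, 187, 154, 115, 148, 160, 174, 182, 180, 181, 179, 180, 182, 187, 186, 182, 180, 178, 180, 180, 182, 182, 183, 177, 165, 155, 130, 137, 178, 173, 170, 170, 171, 172]
[81, 78, 77, 77, 79, 79, 81, 80, 80, 78, 80, 77, 80, 86, 85, 87, 88, 90, 91, 90, 87, 96, 143, 165, 176, 189, 196, 195, 192, 193, 194, 192, 194, 193, 193, 194, 192, 192, 193, 191, 192, 191, 192, 191, 192, 191, 191, 193, 190, 190, 191, 192, 191, 189, 190, 189, 189, 190, 193, 191, 188, 191, 188, 187, 188, 188, 188, 187, 188, 186, 187, 189, 186, 187, 185, 186, 186, 184, 186, 183, 186, 182, 183, 183, 183, 184, 165, 182, 55, 74, 77, 76, 78, 75, 73, 69, 87]
[441.6  88.9 146. ]
[457.2  90.  146. ]
[444.5  39.5 146. ]
[461.   40.6 146. ]
```

Emit:
{"fn": "arm_command", "kwargs": {
  "steps": [
    [[0,0,30,0,0,0,1],[0,0,35,0,0,0,1],[0,0,30,0,0,0,1],[0,0,25,0,0,0,1],[0,0,20,0,0,0,1]]
  ],
  "force": 40
}}

```text
clock: 2.4
ee_pos: [449.6, 65.0, 109.5]
ee_rot: [-2.14, -2.298, 0.002]
force: [1.0, -0.4, -0.2]
grip_width: 85.8
grip_force: 0.0
```

Emit:
{"fn": "arm_command", "kwargs": {
  "steps": [
    [[0,0,0,0,0,0,0.6],[0,0,0,0,0,0,0.5],[0,0,0,0,0,0,0.4],[0,0,0,0,0,0,0.32],[0,0,0,0,0,0,0.3]]
  ]
}}

```text
clock: 2.82
ee_pos: [451.5, 63.9, 112.5]
ee_rot: [2.142, 2.296, 0.002]
force: [-0.2, -0.6, 1.0]
grip_width: 26.4
grip_force: 0.0
```

Emit:
{"fn": "arm_command", "kwargs": {
  "steps": [
    [[0,0,0,0,0,0,0.2],[0,0,0,0,0,0,0.1],[0,0,0,0,0,0,0],[0,0,0,0,0,0,0],[0,0,0,0,0,0,0]]
  ]
}}

```text
clock: 3.23
ee_pos: [451.6, 63.8, 112.1]
ee_rot: [2.143, 2.296, 0.002]
force: [0.5, 1.3, 6.0]
grip_width: 17.5
grip_force: 40.5
```

Emit:
{"fn": "arm_command", "kwargs": {
  "steps": [
    [[0,0,-4,0,0,0,0],[0,-1,-8,0,0,0,0],[0,-3,-12,0,0,0,0],[0,-6,-16,0,0,0,0],[0,-6,-20,0,0,0,0]]
  ],
  "force": 60
}}

```text
clock: 3.65
ee_pos: [433.9, 62.8, 171.4]
ee_rot: [-2.142, -2.295, 0.003]
force: [0.3, -0.1, -3.1]
grip_width: 17.0
grip_force: 58.9
```

Emit:
{"fn": "arm_command", "kwargs": {
  "steps": [
    [[0,-4,-26,0,0,0,0],[0,0,-30,0,0,0,0],[0,0,-30,0,0,0,0],[0,0,-24,0,0,0,0],[0,0,-12,0,0,0,0]]
  ]
}}

```text
clock: 4.07
ee_pos: [431.2, 62.4, 296.6]
ee_rot: [2.141, 2.294, 0.003]
force: [0.6, 0.0, -3.4]
grip_width: 17.0
grip_force: 59.0
```

```bash
python3 -c "
from h import *
plan([396.3,318,294],-75.1,25,0)"
```

```text
from [431.2  62.4 296.6] 4.0 d [-34.9 255.6  -2.6] -79.1
[10.3, -0.7, 0.1, 0, 0, np.float64(0.0552), 0]
[10.2, -1.3, 0.1, 0, 0, np.float64(0.0552), 0]
[10.2, -1.8, 0.1, 0, 0, np.float64(0.0552), 0]
[10.0, -2.4, 0.1, 0, 0, np.float64(0.0552), 0]
[9.9, -2.9, 0.1, 0, 0, np.float64(0.0552), 0]
[9.7, -3.5, 0.1, 0, 0, np.float64(0.0552), 0]
[9.5, -4.0, 0.1, 0, 0, np.float64(0.0552), 0]
[9.3, -4.5, 0.1, 0, 0, np.float64(0.0552), 0]
[9.0, -5.0, 0.1, 0, 0, np.float64(0.0552), 0]
[8.7, -5.5, 0.1, 0, 0, np.float64(0.0552), 0]
[8.4, -6.0, 0.1, 0, 0, np.float64(0.0552), 0]
[8.1, -6.4, 0.1, 0, 0, np.float64(0.0552), 0]
[7.7, -6.9, 0.1, 0, 0, np.float64(0.0552), 0]
[7.3, -7.3, 0.1, 0, 0, np.float64(0.0552), 0]
[6.9, -7.7, 0.1, 0, 0, np.float64(0.0552), 0]
[6.5, -8.0, 0.1, 0, 0, np.float64(0.0552), 0]
[6.0, -8.4, 0.1, 0, 0, np.float64(0.0552), 0]
[5.5, -8.7, 0.1, 0, 0, np.float64(0.0552), 0]
[5.0, -9.0, 0.1, 0, 0, np.float64(0.0552), 0]
[4.5, -9.3, 0.1, 0, 0, np.float64(0.0552), 0]
[4.0, -9.5, 0.1, 0, 0, np.float64(0.0552), 0]
[3.5, -9.7, 0.1, 0, 0, np.float64(0.0552), 0]
[3.0, -9.9, 0.1, 0, 0, np.float64(0.0552), 0]
[2.4, -10.0, 0.1, 0, 0, np.float64(0.0552), 0]
[1.8, -10.2, 0.1, 0, 0, np.float64(0.0552), 0]
```

Emit:
{"fn": "arm_command", "kwargs": {
  "steps": [
    [[10.3,-0.7,0,0,0,0.055,0],[10.2,-1.3,0,0,0,0.055,0],[10.2,-1.8,0,0,0,0.055,0],[10,-2.4,0,0,0,0.055,0],[9.9,-2.9,0,0,0,0.055,0]]
  ]
}}

```text
clock: 4.48
ee_pos: [423.4, 113.9, 293.4]
ee_rot: [-2.44, -1.977, 0.001]
force: [-0.4, -0.8, -4.1]
grip_width: 17.5
grip_force: 59.0
```

Emit:
{"fn": "arm_command", "kwargs": {
  "steps": [
    [[9.7,-3.5,0,0,0,0.055,0],[9.5,-4,0,0,0,0.055,0],[9.3,-4.5,0,0,0,0.055,0],[9,-5,0,0,0,0.055,0],[8.7,-5.5,0,0,0,0.055,0]]
  ]
}}

```text
clock: 4.9
ee_pos: [416.3, 165.0, 293.4]
ee_rot: [-2.689, -1.625, 0.002]
force: [-0.3, -0.0, -4.3]
grip_width: 17.3
grip_force: 59.0
```

Emit:
{"fn": "arm_command", "kwargs": {
  "steps": [
    [[8.4,-6,0,0,0,0.055,0],[8.1,-6.4,0,0,0,0.055,0],[7.7,-6.9,0,0,0,0.055,0],[7.3,-7.3,0,0,0,0.055,0],[6.9,-7.7,0,0,0,0.055,0]]
  ]
}}

```text
clock: 5.32
ee_pos: [409.2, 216.1, 293.3]
ee_rot: [-2.886, -1.241, 0.002]
force: [-0.5, 0.4, -4.4]
grip_width: 17.0
grip_force: 59.0
```

Emit:
{"fn": "arm_command", "kwargs": {
  "steps": [
    [[6.5,-8,0,0,0,0.055,0],[6,-8.4,0,0,0,0.055,0],[5.5,-8.7,0,0,0,0.055,0],[5,-9,0,0,0,0.055,0],[4.5,-9.3,0,0,0,0.055,0]]
  ]
}}

```text
clock: 5.73
ee_pos: [402.1, 267.1, 293.3]
ee_rot: [3.029, 0.833, -0.002]
force: [-0.1, -0.1, -3.7]
grip_width: 17.4
grip_force: 59.0
```

Emit:
{"fn": "arm_command", "kwargs": {
  "steps": [
    [[4,-9.5,0,0,0,0.055,0],[3.5,-9.7,0,0,0,0.055,0],[3,-9.9,0,0,0,0.055,0],[2.4,-10,0,0,0,0.055,0],[1.8,-10.2,0,0,0,0.055,0]]
  ]
}}

```text
clock: 6.15
ee_pos: [394.9, 318.1, 293.3]
ee_rot: [3.114, 0.41, -0.002]
force: [1.2, 0.2, -3.3]
grip_width: 17.3
grip_force: 59.0
```

Emit:
{"fn": "arm_command", "kwargs": {
  "steps": [
    [[0,0,0,0,0,0,0],[0,0,0,0,0,0,0],[0,0,0,0,0,0,0]]
  ]
}}

```text
clock: 6.4
ee_pos: [395.3, 317.3, 293.3]
ee_rot: [3.113, 0.417, -0.001]
force: [1.1, 0.2, -3.0]
grip_width: 17.3
grip_force: 59.1
```

```bash
python3 -c "
from h import *
s=manip.read_state(); print(pose()[:2],np.round(s['joint_positions'],2))
snap('side','s2'); c=snap('top','t2'); c=L('t2')
f=cv2.convertScaleAbs(c['frame'][140:290,180:400,::-1],alpha=1.5,beta=10); f=cv2.resize(f,None,fx=3.6,fy=3.6,interpolation=cv2.INTER_CUBIC)
d=L('w1'); cv2.imwrite('pics/t2b.png',f); snap('wrist','w2')"
```

```text
(array([395.34842732, 317.34251107, 293.2890627 ]), np.float64(-74.74573652383931)) [ 0.45  0.24  1.44 -0.    1.47  1.75]
```

View pics/w2.png

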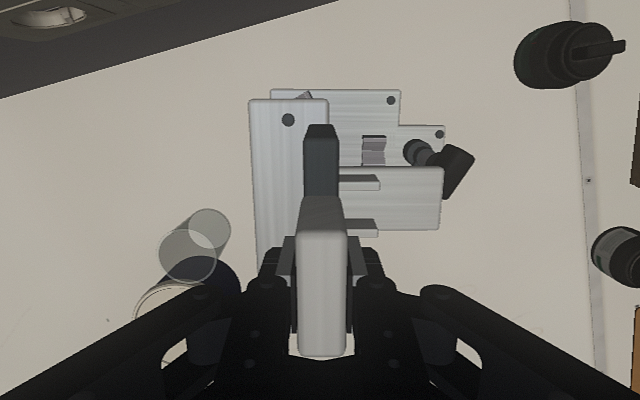

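The wrist view shows the mirror held straight. The bar's +y corners are at (249,100) and (328,99), and the tongue end is at (443,168) and (439,230). Below it are the mount's bolts at (390,100) and (439,133), and a plate corner at (400,90).

Run:
```python
from h import *
c=L('w2'); z=211.5
loc=[(-57,65),(-7,65),(68,22),(68,-22)]
w=[onz(c,*p,z) for p in [(249,100),(328,99),(443,168),(439,230)]]
th,M,t,r=fit(loc,w); print('held',np.degrees(th),t,r.round(1).tolist(),'tab',M@[-12,0]+t)
t0=L('top0'); F=lambda x,y:((x+.5)/3.6-.5+210,(y+.5)/3.6-.5+150)
for a,b in [((390,100),(219.5,194)),((439,133),(313,221)),((400,90),(233,178)),((271,90),(33,231))]:
    print(onz(c,*a,13).round(1),onz(t0,*F(*b),13).round(1))
```

```text
held -74.51479040575617 [398.44138867 306.40141157] [[0.2, 2.5], [0.4, 0.2], [0.7, -1.6], [-1.3, -1.1]] tab [395.2375133  317.96580444]
[473.9 257.1  13. ] [473.6 256.7  13. ]
[453.4 190.2  13. ] [452.8 189.2  13. ]
[487.3 249.6  13. ] [485.2 247.   13. ]
[449.  390.5  13. ] [448.6 390.7  13. ]
```

View pics/t2b.png

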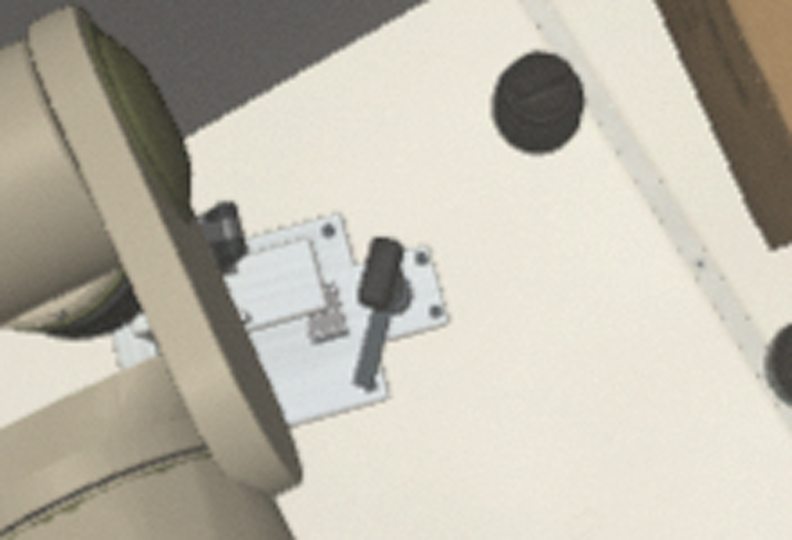

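Both views agree to about 1 mm, and the held mirror is within 1.5 mm of the target. I'll correct that and descend.

Emit:
{"fn": "arm_command", "kwargs": {
  "steps": [
    [[1,0,20,0,0,0.007,0],[0,0,32,0,0,0,0],[0,0,34,0,0,0,0],[0,0,30,0,0,0,0],[0,0,16,0,0,0,0]]
  ]
}}

```text
clock: 6.97
ee_pos: [395.1, 317.1, 158.0]
ee_rot: [3.114, 0.404, -0.007]
force: [-0.9, 0.2, -3.6]
grip_width: 17.7
grip_force: 59.0
```

Emit:
{"fn": "arm_command", "kwargs": {
  "steps": [
    [[0,0,6,0,0,0,0],[0,0,4,0,0,0,0],[0,0,2,0,0,0,0],[0,0,0,0,0,0,0],[0,0,0,0,0,0,0]]
  ]
}}

```text
clock: 7.38
ee_pos: [396.9, 318.4, 150.4]
ee_rot: [-3.115, -0.404, -0.003]
force: [-0.8, -0.4, -3.6]
grip_width: 17.1
grip_force: 59.1
```

```bash
python3 -c "
from h import *
c=snap('wrist','w3'); print(pose()[:2]); snap('side','s3')"
```

```text
(array([396.8768507 , 318.32858533, 150.29063688]), np.float64(-75.22419070302081))
```

Emit:
{"fn": "arm_command", "kwargs": {
  "steps": [
    [[0,0,3,0,0,0,0],[0,0,3,0,0,0,0],[0,0,3,0,0,0,0],[0,0,1.5,0,0,0,0],[0,0,0,0,0,0,0]]
  ]
}}

```text
clock: 7.9
ee_pos: [396.2, 318.1, 138.3]
ee_rot: [3.115, 0.404, -0.001]
force: [-0.3, -0.0, -3.2]
grip_width: 17.3
grip_force: 59.2
```

Emit:
{"fn": "arm_command", "kwargs": {
  "steps": [
    [[0,0,1.5,0,0,0,0],[0,0,1.5,0,0,0,0],[0,0,1.5,0,0,0,0],[0,0,0,0,0,0,0],[0,0,0,0,0,0,0]]
  ]
}}

```text
clock: 8.32
ee_pos: [396.4, 318.1, 134.2]
ee_rot: [3.115, 0.404, -0.0]
force: [-0.7, 0.2, -4.5]
grip_width: 17.0
grip_force: 59.2
```

Emit:
{"fn": "arm_command", "kwargs": {
  "steps": [
    [[0,0,0.8,0,0,0,0],[0,0,0.8,0,0,0,0],[0,0,0,0,0,0,0],[0,0,0,0,0,0,0]]
  ]
}}

```text
clock: 8.65
ee_pos: [396.6, 318.3, 132.8]
ee_rot: [-3.115, -0.404, -0.001]
force: [1.1, 0.4, -3.1]
grip_width: 16.7
grip_force: 59.2
```

Emit:
{"fn": "arm_command", "kwargs": {
  "steps": [
    [[0,0,0.7,0,0,0,0],[0,0,0,0,0,0,0],[0,0,0,0,0,0,0]]
  ]
}}

```text
clock: 8.9
ee_pos: [396.7, 318.4, 132.3]
ee_rot: [-3.115, -0.404, -0.002]
force: [0.7, 1.6, -0.8]
grip_width: 17.2
grip_force: 59.5
```

Emit:
{"fn": "arm_command", "kwargs": {
  "steps": [
    [[0,0,0.5,0,0,0,0],[0,0,0.5,0,0,0,0],[0,0,0,0,0,0,0],[0,0,0,0,0,0,0]]
  ],
  "force": 20
}}

```text
clock: 9.23
ee_pos: [397.0, 318.6, 131.7]
ee_rot: [-3.115, -0.403, -0.003]
force: [1.6, 3.8, 5.3]
grip_width: 17.6
grip_force: 60.5
```

Emit:
{"fn": "arm_command", "kwargs": {
  "steps": [
    [[0.5,-0.7,0,0,0,0,0],[0,0,0,0,0,0,0],[0,0,0,0,0,0,0]]
  ],
  "force": 20
}}

```text
clock: 9.48
ee_pos: [397.1, 319.0, 131.6]
ee_rot: [-3.116, -0.404, -0.002]
force: [0.9, 1.1, 5.7]
grip_width: 17.3
grip_force: 60.6
```

Emit:
{"fn": "arm_command", "kwargs": {
  "steps": [
    [[0,0,0,0,0,0,0.22],[0,0,0,0,0,0,0.24],[0,0,0,0,0,0,0.27],[0,0,0,0,0,0,0.3],[0,0,0,0,0,0,0.35]]
  ]
}}

```text
clock: 9.9
ee_pos: [396.5, 318.8, 130.7]
ee_rot: [3.115, 0.404, -0.001]
force: [0.3, 0.2, 0.9]
grip_width: 29.8
grip_force: 0.0
```

Emit:
{"fn": "arm_command", "kwargs": {
  "steps": [
    [[0,0,0,0,0,0,0.45],[0,0,0,0,0,0,0.6],[0,0,-3,0,0,0,0.6],[0,0,-8,0,0,0,0.6],[0,0,-15,0,0,0,0.6]]
  ]
}}

```text
clock: 10.32
ee_pos: [396.2, 318.7, 156.7]
ee_rot: [3.115, 0.404, -0.004]
force: [0.5, 0.9, -0.8]
grip_width: 51.3
grip_force: 0.0
```

Emit:
{"fn": "arm_command", "kwargs": {
  "steps": [
    [[0,0,-20,0,0,0,0.6],[0,0,-30,0,0,0,0.6],[0,0,-35,0,0,0,0.6],[0,0,-30,0,0,0,0.6],[0,0,-10,0,0,0,0.6]]
  ]
}}

```text
clock: 10.73
ee_pos: [397.6, 319.4, 287.3]
ee_rot: [-3.113, -0.404, -0.011]
force: [-0.1, -0.3, 1.2]
grip_width: 51.5
grip_force: 0.0
```

```bash
python3 -c "
from h import *
snap('wrist','w4'); print(pose()[:2]); snap('side','s4')
f=L('w4')['frame'][:,:,::-1]; f=cv2.convertScaleAbs(f,alpha=1.2); cv2.imwrite('pics/w4b.png',f)"
```

```text
(array([397.65233624, 319.46234723, 286.92776401]), np.float64(-75.22013901286836))
```

View pics/w4b.png

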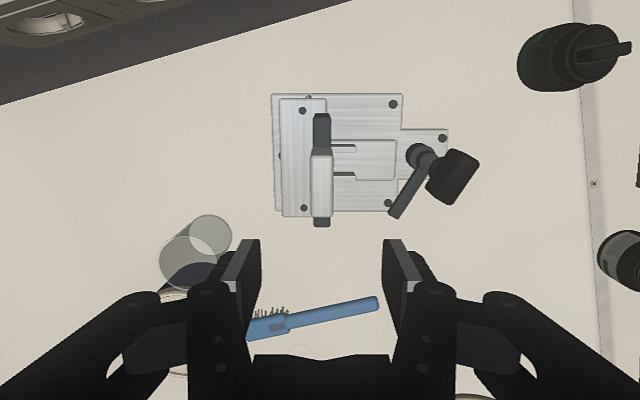

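The mirror sits level and square on the mount, with its bar at (280,98)–(283,216) and its tongue end at (396,140)–(395,181). The knob wing is near (453,177) and the finger tip is near (396,213). I'll check these numerically.

Run:
```python
from h import *
c=L('w4')
loc=[(-57,65),(-7,65),(-57,-65),(68,22),(68,-22)]
for z in (49.4,52):
  th,M,t,r=fit(loc,[onz(c,*p,z) for p in [(279.5,98),(327,98),(282.5,216),(396,140),(395,181)]]); print(z,np.degrees(th),t,r.round(1).tolist())
g=cv2.cvtColor(c['frame'],cv2.COLOR_RGB2GRAY)
m=(g<45).astype(np.uint8); m[:135]=0;m[220:]=0;m[:,:420]=0;m[:,490:]=0
ct=max(cv2.findContours(m,0,2)[0],key=cv2.contourArea); print('wing',cv2.minAreaRect(ct),cv2.boxPoints(cv2.minAreaRect(ct)).round().tolist())
f=cv2.convertScaleAbs(c['frame'][120:230,370:500,::-1],alpha=1.6); cv2.imwrite('pics/k4.png',cv2.resize(f,None,fx=5,fy=5,interpolation=cv2.INTER_CUBIC))
```

```text
49.4 -75.53656533278777 [400.75978489 307.25443469] [[0.5, 1.2], [0.5, -0.1], [-1.9, 0.9], [0.4, -1.9], [0.5, -0.2]]
52 -75.53656533278779 [401.09156566 307.45328904] [[0.7, 1.7], [0.8, 0.1], [-2.5, 1.2], [0.6, -2.3], [0.3, -0.7]]
wing ((448.4280090332031, 173.60397338867188), (40.09767532348633, 53.75870895385742), 34.69515609741211) [[417.0, 184.0], [447.0, 140.0], [480.0, 163.0], [450.0, 207.0]]
```

View pics/k4.png

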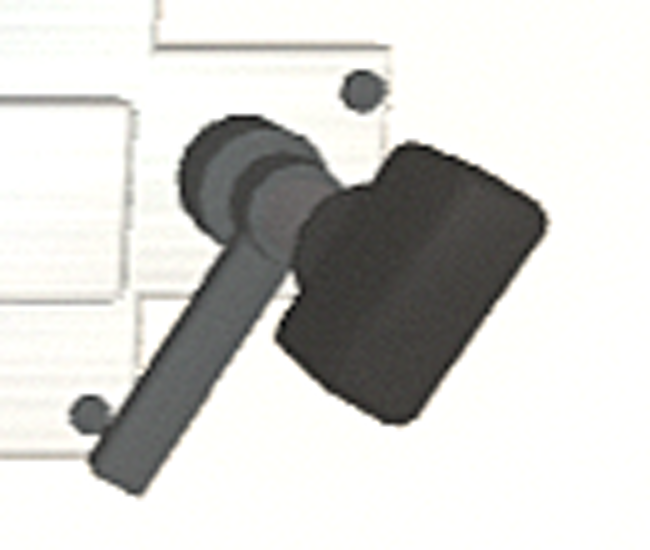

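The crop shows the wing's top face centred near crop (443,302), which is full-frame (458.6,180.4). Its long edge runs from crop (405,425) to (548,225), and the finger runs from crop (265,240) to (120,475).

Run:
```python
from h import *
c=L('w4'); F=lambda x,y:((x+.5)/5-.5+370,(y+.5)/5-.5+120)
g=lambda x,y,z:onz(c,*F(x,y),z)
a,b=g(405,425,142),g(548,225,142); print('wing top c',g(443,302,142),'len',np.linalg.norm(a-b),'ang',np.degrees(np.arctan2(*(a-b)[1::-1])))
a,b=g(120,478,58),g(265,240,58); print('finger tip',a,'ang',np.degrees(np.arctan2(*(a-b)[1::-1])))
k=np.array([425.2,209.9])
print('proj knob',(np.array(proj(c,[*k,142]))-[370,120])*5)
plan([425,209,215],-105,12,0.6)
```

```text
wing top c [426.30563279 210.52058919 142.        ] len 39.520348599883434 ang 164.29684331251767
finger tip [360.52946174 228.04951012  58.        ] ang 167.10905871237063
proj knob [442.18274351 307.25565449]
from [397.2 319.2 284.1] -75.2 d [  27.8 -110.2  -69.1] -29.8
[-0.1, 9.5, 5.8, 0, 0, np.float64(0.0433), 0.6]
[0.3, 9.5, 5.8, 0, 0, np.float64(0.0433), 0.6]
[0.7, 9.4, 5.8, 0, 0, np.float64(0.0433), 0.6]
[1.1, 9.4, 5.8, 0, 0, np.float64(0.0433), 0.6]
[1.5, 9.3, 5.8, 0, 0, np.float64(0.0433), 0.6]
[1.9, 9.3, 5.8, 0, 0, np.float64(0.0433), 0.6]
[2.3, 9.2, 5.8, 0, 0, np.float64(0.0433), 0.6]
[2.7, 9.1, 5.8, 0, 0, np.float64(0.0433), 0.6]
[3.1, 8.9, 5.8, 0, 0, np.float64(0.0433), 0.6]
[3.5, 8.8, 5.8, 0, 0, np.float64(0.0433), 0.6]
[3.9, 8.6, 5.8, 0, 0, np.float64(0.0433), 0.6]
[4.3, 8.5, 5.8, 0, 0, np.float64(0.0433), 0.6]
```

Run:
```python
from h import *
plan([425.5,210,180],75.5,25,0.6)
```

```text
from [397.2 319.2 284.1] -75.2 d [  28.3 -109.2 -104.1] 150.7
[-0.0, 4.5, 4.2, 0, 0, np.float64(-0.1052), 0.6]
[-0.5, 4.5, 4.2, 0, 0, np.float64(-0.1052), 0.6]
[-1.0, 4.4, 4.2, 0, 0, np.float64(-0.1052), 0.6]
[-1.4, 4.3, 4.2, 0, 0, np.float64(-0.1052), 0.6]
[-1.9, 4.1, 4.2, 0, 0, np.float64(-0.1052), 0.6]
[-2.3, 3.9, 4.2, 0, 0, np.float64(-0.1052), 0.6]
[-2.7, 3.6, 4.2, 0, 0, np.float64(-0.1052), 0.6]
[-3.0, 3.3, 4.2, 0, 0, np.float64(-0.1052), 0.6]
[-3.4, 3.0, 4.2, 0, 0, np.float64(-0.1052), 0.6]
[-3.7, 2.6, 4.2, 0, 0, np.float64(-0.1052), 0.6]
[-3.9, 2.2, 4.2, 0, 0, np.float64(-0.1052), 0.6]
[-4.1, 1.8, 4.2, 0, 0, np.float64(-0.1052), 0.6]
[-4.3, 1.3, 4.2, 0, 0, np.float64(-0.1052), 0.6]
[-4.4, 0.9, 4.2, 0, 0, np.float64(-0.1052), 0.6]
[-4.5, 0.4, 4.2, 0, 0, np.float64(-0.1052), 0.6]
[-4.5, -0.1, 4.2, 0, 0, np.float64(-0.1052), 0.6]
[-4.5, -0.5, 4.2, 0, 0, np.float64(-0.1052), 0.6]
[-4.4, -1.0, 4.2, 0, 0, np.float64(-0.1052), 0.6]
[-4.3, -1.5, 4.2, 0, 0, np.float64(-0.1052), 0.6]
[-4.1, -1.9, 4.2, 0, 0, np.float64(-0.1052), 0.6]
[-3.9, -2.3, 4.2, 0, 0, np.float64(-0.1052), 0.6]
[-3.6, -2.7, 4.2, 0, 0, np.float64(-0.1052), 0.6]
[-3.3, -3.1, 4.2, 0, 0, np.float64(-0.1052), 0.6]
[-3.0, -3.4, 4.2, 0, 0, np.float64(-0.1052), 0.6]
[-2.6, -3.7, 4.2, 0, 0, np.float64(-0.1052), 0.6]
```

Emit:
{"fn": "arm_command", "kwargs": {
  "steps": [
    [[0,4.5,4,0,0,-0.105,0.6],[-0.5,4.5,4,0,0,-0.105,0.6],[-1,4.4,4,0,0,-0.105,0.6],[-1.4,4.3,4,0,0,-0.105,0.6],[-1.9,4.1,4,0,0,-0.105,0.6]]
  ]
}}

```text
clock: 11.25
ee_pos: [401.8, 296.6, 260.1]
ee_rot: [2.901, 1.206, -0.005]
force: [0.5, 0.5, -0.5]
grip_width: 51.4
grip_force: 0.0
```

Emit:
{"fn": "arm_command", "kwargs": {
  "steps": [
    [[-2.3,3.9,4,0,0,-0.105,0.6],[-2.7,3.6,4,0,0,-0.105,0.6],[-3,3.3,4,0,0,-0.105,0.6],[-3.4,3,4,0,0,-0.105,0.6],[-3.7,2.6,4,0,0,-0.105,0.6]]
  ]
}}

```text
clock: 11.67
ee_pos: [407.3, 274.7, 240.1]
ee_rot: [-2.488, -1.917, 0.005]
force: [0.6, 0.3, 0.3]
grip_width: 51.2
grip_force: 0.0
```

Emit:
{"fn": "arm_command", "kwargs": {
  "steps": [
    [[-3.9,2.2,4,0,0,-0.105,0.6],[-4.1,1.8,4,0,0,-0.105,0.6],[-4.3,1.3,4,0,0,-0.105,0.6],[-4.4,0.9,4,0,0,-0.105,0.6],[-4.5,0.4,4,0,0,-0.105,0.6]]
  ]
}}

```text
clock: 12.08
ee_pos: [412.7, 253.0, 220.1]
ee_rot: [-1.905, -2.496, 0.004]
force: [1.2, 0.1, -0.5]
grip_width: 51.5
grip_force: 0.0
```

Emit:
{"fn": "arm_command", "kwargs": {
  "steps": [
    [[-4.5,0,4,0,0,-0.105,0.6],[-4.5,-0.5,4,0,0,-0.105,0.6],[-4.4,-1,4,0,0,-0.105,0.6],[-4.3,-1.5,4,0,0,-0.105,0.6],[-4.1,-1.9,4,0,0,-0.105,0.6]]
  ]
}}

```text
clock: 12.5
ee_pos: [418.2, 231.1, 200.2]
ee_rot: [-1.191, -2.904, 0.003]
force: [0.2, 0.4, 0.1]
grip_width: 51.4
grip_force: 0.0
```

Emit:
{"fn": "arm_command", "kwargs": {
  "steps": [
    [[-3.9,-2.3,4,0,0,-0.105,0.6],[-3.6,-2.7,4,0,0,-0.105,0.6],[-3.3,-3.1,4,0,0,-0.105,0.6],[-3,-3.4,4,0,0,-0.105,0.6],[-2.6,-3.7,4,0,0,-0.105,0.6]]
  ]
}}

```text
clock: 12.92
ee_pos: [423.7, 209.2, 180.2]
ee_rot: [-0.397, -3.113, 0.002]
force: [-0.9, -0.2, -0.2]
grip_width: 51.2
grip_force: 0.0
```

Emit:
{"fn": "arm_command", "kwargs": {
  "steps": [
    [[0,0,0,0,0,0,0.6],[0,0,0,0,0,0,0.6],[0,0,0,0,0,0,0.6]]
  ]
}}

```text
clock: 13.17
ee_pos: [424.3, 209.8, 181.6]
ee_rot: [-0.41, -3.114, 0.0]
force: [0.7, -0.7, -0.6]
grip_width: 51.1
grip_force: 0.0
```

Run:
```python
from h import *
print(manip.read_state()['joint_positions'])
plan([425.5,210,112],75.5,4,0.6)
c=snap('wrist','w5'); c=L('w5')
print('knob proj',proj(c,[425.5,210,142]))
g=cv2.cvtColor(c['frame'],cv2.COLOR_RGB2GRAY); u,v=proj(c,[425.5,210,142]).astype(int)
cv2.imwrite('pics/k5.png',cv2.resize(cv2.convertScaleAbs(c['frame'][60:320,160:480,::-1],alpha=1.5),None,fx=2.3,fy=2.3))
```

```text
[ 2.10803191e-01  2.47884298e-01  1.72066228e+00  1.13383116e-04
  1.17404047e+00 -1.09816932e+00]
from [424.3 209.8 181.6] 75.0 d [  1.2   0.2 -69.6] 0.5
[-0.3, 0.1, 17.4, 0, 0, np.float64(-0.0022), 0.6]
[-0.3, 0.1, 17.4, 0, 0, np.float64(-0.0022), 0.6]
[-0.3, 0.1, 17.4, 0, 0, np.float64(-0.0022), 0.6]
[-0.3, 0.1, 17.4, 0, 0, np.float64(-0.0022), 0.6]
knob proj [321.44621646 224.86738333]
```

View pics/k5.png

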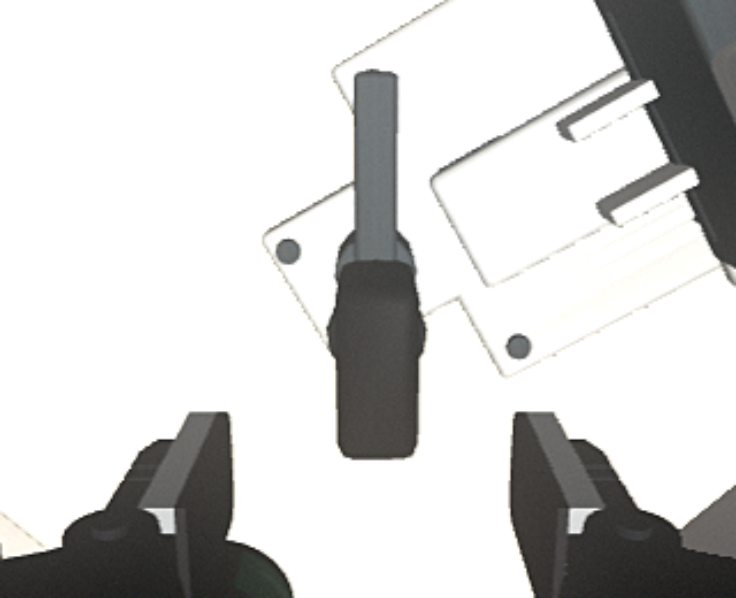

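The wing is aligned with the tool and sits about 1.2 mm to the right in crop. I'll shift that much, descend and pinch it.

Emit:
{"fn": "arm_command", "kwargs": {
  "steps": [
    [[0,1.2,20,0,0,0,0.6],[-1,0,22,0,0,0,0.6],[0,0,18,0,0,0,0.6],[0,0,8,0,0,0,0.6],[0,0,0,0,0,0,0.6]]
  ],
  "force": 40
}}

```text
clock: 13.63
ee_pos: [425.1, 210.5, 112.7]
ee_rot: [-0.406, -3.112, 0.002]
force: [0.3, -0.7, 0.3]
grip_width: 51.2
grip_force: 0.0
```

Emit:
{"fn": "arm_command", "kwargs": {
  "steps": [
    [[0,0,0,0,0,0,0.4],[0,0,0,0,0,0,0.3],[0,0,0,0,0,0,0.2],[0,0,0,0,0,0,0.1],[0,0,0,0,0,0,0]]
  ]
}}

```text
clock: 14.05
ee_pos: [426.5, 210.7, 115.1]
ee_rot: [0.405, 3.113, 0.001]
force: [-1.2, -0.5, 6.5]
grip_width: 19.5
grip_force: 40.8
```

Emit:
{"fn": "arm_command", "kwargs": {
  "steps": [
    [[0,0,0,0,0,0,0],[0,0,0,0,0,0,0],[0,0,0,0,0,0,0]]
  ]
}}

```text
clock: 14.3
ee_pos: [426.5, 210.7, 115.2]
ee_rot: [0.405, 3.113, 0.001]
force: [-1.2, -0.9, 6.4]
grip_width: 19.0
grip_force: 40.8
```

Emit:
{"fn": "arm_command", "kwargs": {
  "steps": [
    [[0,0,-3,0,0,0,0],[0,0,-5,0,0,0,0],[0,0,-5,0,0,0,0],[0,0,-5,0,0,0,0],[0,0,-3,0,0,0,0]]
  ]
}}

```text
clock: 14.72
ee_pos: [426.2, 210.6, 135.8]
ee_rot: [0.405, 3.114, 0.001]
force: [3.1, 0.8, -3.0]
grip_width: 19.3
grip_force: 39.5
```

Emit:
{"fn": "arm_command", "kwargs": {
  "steps": [
    [[0,0,0,0,0,0,0],[0,0,0,0,0,0,0]]
  ]
}}

```text
clock: 14.88
ee_pos: [426.2, 210.6, 135.5]
ee_rot: [0.405, 3.114, 0.001]
force: [3.0, -0.1, 1.7]
grip_width: 19.4
grip_force: 40.2
```

Emit:
{"fn": "arm_command", "kwargs": {
  "steps": [
    [[0,0,0,0,0,0.07,0],[0,0,0,0,0,0.07,0],[0,0,0,0,0,0.07,0],[0,0,0,0,0,0.07,0],[0,0,0,0,0,0.07,0]]
  ]
}}

```text
clock: 15.3
ee_pos: [426.2, 210.4, 135.2]
ee_rot: [0.946, 2.995, -0.0]
force: [1.7, -0.7, 0.8]
grip_width: 19.1
grip_force: 40.2
```

Emit:
{"fn": "arm_command", "kwargs": {
  "steps": [
    [[0,0,0,0,0,0.07,0],[0,0,0,0,0,0.07,0],[0,0,0,0,0,0.07,0],[0,0,0,0,0,0.07,0],[0,0,0,0,0,0.07,0]]
  ]
}}

```text
clock: 15.72
ee_pos: [426.0, 210.2, 135.1]
ee_rot: [1.453, 2.785, -0.001]
force: [1.9, -1.3, 1.1]
grip_width: 19.5
grip_force: 40.2
```

Emit:
{"fn": "arm_command", "kwargs": {
  "steps": [
    [[0,0,0,0,0,0.07,0],[0,0,0,0,0,0.07,0],[0,0,0,0,0,0.07,0],[0,0,0,0,0,0.07,0],[0,0,0,0,0,0.07,0]]
  ]
}}

```text
clock: 16.13
ee_pos: [425.8, 210.1, 135.0]
ee_rot: [1.916, 2.489, -0.002]
force: [1.1, -1.7, 1.9]
grip_width: 19.3
grip_force: 40.2
```

Emit:
{"fn": "arm_command", "kwargs": {
  "steps": [
    [[0,0,0,0,0,0,0],[0,0,0,0,0,0,0]]
  ]
}}

```text
clock: 16.3
ee_pos: [425.8, 210.2, 135.0]
ee_rot: [1.909, 2.495, -0.002]
force: [0.5, -2.2, 1.6]
grip_width: 19.4
grip_force: 40.2
```

Run:
```python
from h import *
s=manip.read_state(); print(pose()[:2],s['torque'])
snap('side','s6'); snap('top','t6'); c=snap('wrist','w6'); c=L('w6')
cv2.imwrite('pics/w6b.png',cv2.convertScaleAbs(c['frame'][:,:,::-1],alpha=1.3))
M=R.from_euler('z',-75.2,degrees=True).as_matrix(); print([proj(c,M@p+[399.9,306.7,0]).round().tolist() for p in ([38,0,70],[68,22,49.4],[68,-22,49.4])])
```

```text
(array([425.77094276, 210.22835429, 134.97285287]), np.float64(15.137302396287453)) [-0.66028709 -0.16040189 -0.06527873]
[[320.0, 104.0], [355.0, 151.0], [286.0, 151.0]]
```

View pics/w6b.png

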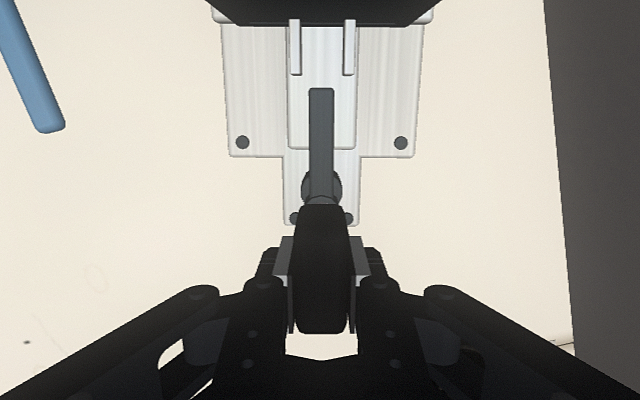

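The wrist view (which took me to 11 pictures, one over the limit of 10) shows the finger centred at column 321 over the tongue, whose edges are at 288 and 355. It points straight at the mirror, so now I push the knob down.

Emit:
{"fn": "arm_command", "kwargs": {
  "steps": [
    [[0,0,3,0,0,0,0],[0,0,3,0,0,0,0],[0,0,3,0,0,0,0],[0,0,2,0,0,0,0],[0,0,0,0,0,0,0]]
  ]
}}

```text
clock: 16.87
ee_pos: [425.7, 210.4, 123.3]
ee_rot: [-1.912, -2.492, 0.001]
force: [1.5, -3.8, -3.5]
grip_width: 19.6
grip_force: 39.5
```

Emit:
{"fn": "arm_command", "kwargs": {
  "steps": [
    [[0,0,1,0,0,0,0],[0,0,1,0,0,0,0],[0,0,0,0,0,0,0],[0,0,0,0,0,0,0]]
  ]
}}

```text
clock: 17.2
ee_pos: [425.8, 210.4, 121.8]
ee_rot: [-1.912, -2.493, 0.001]
force: [0.9, -4.8, -1.2]
grip_width: 19.4
grip_force: 39.9
```

Emit:
{"fn": "arm_command", "kwargs": {
  "steps": [
    [[0,0,0.7,0,0,0,0],[0,0,0.7,0,0,0,0],[0,0,0,0,0,0,0],[0,0,0,0,0,0,0]]
  ]
}}

```text
clock: 17.53
ee_pos: [425.9, 210.3, 120.7]
ee_rot: [1.912, 2.493, -0.001]
force: [-0.2, -5.2, 2.2]
grip_width: 19.9
grip_force: 40.4
```

Emit:
{"fn": "arm_command", "kwargs": {
  "steps": [
    [[0,0,0.6,0,0,0,0],[0,0,0,0,0,0,0],[0,0,0,0,0,0,0]]
  ]
}}

```text
clock: 17.78
ee_pos: [425.9, 210.3, 120.4]
ee_rot: [1.912, 2.492, -0.001]
force: [-0.9, -7.1, 4.7]
grip_width: 19.6
grip_force: 40.9
```

Emit:
{"fn": "arm_command", "kwargs": {
  "steps": [
    [[0,0,0.6,0,0,0,0],[0,0,0,0,0,0,0],[0,0,0,0,0,0,0]]
  ]
}}

```text
clock: 18.03
ee_pos: [426.0, 210.2, 120.1]
ee_rot: [1.912, 2.492, -0.001]
force: [-0.4, -9.0, 9.6]
grip_width: 19.6
grip_force: 41.4
```

Emit:
{"fn": "arm_command", "kwargs": {
  "steps": [
    [[-0.8,0,0,0,0,0,0],[0,0,0,0,0,0,0],[0,0,0,0,0,0,0]]
  ],
  "force": 20
}}

```text
clock: 18.28
ee_pos: [426.1, 209.9, 120.1]
ee_rot: [-1.912, -2.492, -0.001]
force: [-1.5, -5.4, 9.1]
grip_width: 19.1
grip_force: 41.2
```

Emit:
{"fn": "arm_command", "kwargs": {
  "steps": [
    [[0,0,0,0,0,0,0.25],[0,0,0,0,0,0,0.28],[0,0,0,0,0,0,0.32],[0,0,0,0,0,0,0.4],[0,0,0,0,0,0,0.5]]
  ]
}}

```text
clock: 18.7
ee_pos: [426.0, 210.0, 119.3]
ee_rot: [-1.912, -2.492, -0.0]
force: [0.1, 0.4, -0.0]
grip_width: 42.5
grip_force: 0.0
```

Emit:
{"fn": "arm_command", "kwargs": {
  "steps": [
    [[0,0,0,0,0,0,0.6],[0,0,-5,0,0,0,0.6],[0,0,-10,0,0,0,0.6],[0,0,-20,0,0,0,0.6],[0,0,-30,0,0,0,0.6]]
  ]
}}

```text
clock: 19.12
ee_pos: [425.2, 209.6, 184.4]
ee_rot: [-1.911, -2.491, 0.004]
force: [0.6, -0.1, 0.0]
grip_width: 50.8
grip_force: 0.0
```

Emit:
{"fn": "arm_command", "kwargs": {
  "steps": [
    [[0,0,-30,0,0,0,0.6],[0,0,-30,0,0,0,0.6],[0,0,-20,0,0,0,0.6],[0,0,-5,0,0,0,0.6],[0,0,0,0,0,0,0.6]]
  ]
}}

```text
clock: 19.53
ee_pos: [426.5, 209.9, 271.0]
ee_rot: [1.911, 2.491, 0.004]
force: [-0.4, 0.3, -0.1]
grip_width: 51.2
grip_force: 0.0
```

Run:
```python
from h import *
print(pose()[:2]); snap('side','s7'); snap('top','t7'); snap('wrist','w7'); c=L('w7')
g=cv2.cvtColor(c['frame'],cv2.COLOR_RGB2GRAY).astype(int)
M=R.from_euler('z',-75.2,degrees=True).as_matrix(); P=lambda p:proj(c,M@p+[399.9,306.7,0]).round(1).tolist()
for n,p in dict(tip=[35,0,62],mid=[55,0,62],end=[68,0,49.4],knob=[100,0,148],e1=[50,22,49.4],e2=[50,-22,49.4]).items(): print(n,P(np.array(p,float)))
for p in ([45,0,62],[60,0,62]):
    u,v=map(int,P(np.array(p,float))); r=g[v,u-70:u+70]; e=np.where(np.abs(np.diff(r))>22)[0]+u-70; print(v,u,e.tolist())
```

```text
(array([426.47420245, 209.88514562, 271.04253346]), np.float64(15.011640014947307))
tip [320.8, 95.0]
mid [320.8, 116.8]
end [320.7, 129.2]
knob [320.4, 185.2]
e1 [343.2, 110.8]
e2 [298.4, 110.6]
106 320 [256, 257, 258, 298, 299, 300, 312, 313, 328, 329, 342, 344, 384, 386]
122 320 [258, 264, 265, 271, 272, 298, 299, 300, 313, 314, 328, 329, 344, 370, 371, 377, 378, 383, 385]
```

The finger is centred on the tongue to within 0.5 px. To be sure the release didn't lift the pad, I'll press lightly on the knob top with shut fingers.

Emit:
{"fn": "arm_command", "kwargs": {
  "steps": [
    [[0,0,20,0,0,0,0],[0,0,30,0,0,0,0],[0,0,30,0,0,0,0],[0,0,20,0,0,0,0],[0,0,10,0,0,0,0]]
  ]
}}

```text
clock: 20.1
ee_pos: [424.2, 209.3, 155.6]
ee_rot: [-1.91, -2.489, 0.008]
force: [-0.2, 0.6, -0.7]
grip_width: -0.3
grip_force: 0.0
```

Emit:
{"fn": "arm_command", "kwargs": {
  "steps": [
    [[0,0,0,0,0,0,0],[0,0,0,0,0,0,0],[0,0,3,0,0,0,0],[0,0,2,0,0,0,0],[0,0,0,0,0,0,0]]
  ]
}}

```text
clock: 20.52
ee_pos: [426.1, 209.8, 154.5]
ee_rot: [1.912, 2.492, 0.0]
force: [0.2, 0.6, -0.2]
grip_width: -0.0
grip_force: 0.0
```

Emit:
{"fn": "arm_command", "kwargs": {
  "steps": [
    [[0,0,2,0,0,0,0],[0,0,2,0,0,0,0],[0,0,1,0,0,0,0],[0,0,0,0,0,0,0]]
  ]
}}

```text
clock: 20.85
ee_pos: [426.0, 209.8, 149.2]
ee_rot: [-1.912, -2.492, 0.0]
force: [0.1, -1.1, -0.2]
grip_width: -0.3
grip_force: 0.0
```

Emit:
{"fn": "arm_command", "kwargs": {
  "steps": [
    [[0,0,0.7,0,0,0,0],[0,0,0.7,0,0,0,0],[0,0,0,0,0,0,0],[0,0,0,0,0,0,0]]
  ]
}}

```text
clock: 21.18
ee_pos: [426.1, 209.8, 148.0]
ee_rot: [-1.912, -2.493, 0.0]
force: [0.1, -0.0, 0.5]
grip_width: 0.0
grip_force: 0.0
```

Emit:
{"fn": "arm_command", "kwargs": {
  "steps": [
    [[0,0,0.7,0,0,0,0],[0,0,0,0,0,0,0],[0,0,0,0,0,0,0]]
  ]
}}

```text
clock: 21.43
ee_pos: [426.1, 209.8, 147.3]
ee_rot: [-1.912, -2.493, 0.0]
force: [0.1, -0.3, -0.5]
grip_width: 0.3
grip_force: 0.0
```

Emit:
{"fn": "arm_command", "kwargs": {
  "steps": [
    [[0,0,0.7,0,0,0,0],[0,0,0,0,0,0,0],[0,0,0,0,0,0,0]]
  ]
}}

```text
clock: 21.68
ee_pos: [426.3, 209.8, 146.8]
ee_rot: [1.912, 2.492, 0.001]
force: [0.4, 0.1, 3.4]
grip_width: 0.1
grip_force: 1.7
```

Emit:
{"fn": "arm_command", "kwargs": {
  "steps": [
    [[0,0,0.7,0,0,0,0],[0,0,0,0,0,0,0],[0,0,0,0,0,0,0]]
  ]
}}

```text
clock: 21.93
ee_pos: [426.6, 209.6, 146.5]
ee_rot: [1.911, 2.492, 0.001]
force: [-0.2, -1.9, 6.7]
grip_width: -0.3
grip_force: 3.4
```

It resists stiffly (3.4 then 6.7 N, well over the 1.5 N that moves it), so the pad is bearing. I'll retract and check the jars and mirror in the top view.

Emit:
{"fn": "arm_command", "kwargs": {
  "steps": [
    [[0,0,-3,0,0,0,0],[0,0,-10,0,0,0,0],[0,0,-25,0,0,0,0],[0,0,-35,0,0,0,0],[0,0,-35,0,0,0,0]]
  ]
}}

```text
clock: 22.35
ee_pos: [425.4, 209.7, 254.8]
ee_rot: [-1.911, -2.491, 0.002]
force: [0.6, -0.5, -0.1]
grip_width: -0.1
grip_force: 0.0
```

Emit:
{"fn": "arm_command", "kwargs": {
  "steps": [
    [[0,0,-10,0,0,0,0],[0,0,0,0,0,0,0],[0,0,0,0,0,0,0]]
  ]
}}

```text
clock: 22.6
ee_pos: [425.8, 209.8, 263.0]
ee_rot: [-1.912, -2.492, 0.001]
force: [-0.3, 0.3, -0.6]
grip_width: 0.1
grip_force: 0.0
```

Run:
```python
from h import *
snap('top','t8'); snap('wrist','w8'); a,b=L('top0')['frame'].astype(int),L('t8')['frame'].astype(int)
for n,(y0,y1,x0,x1) in dict(dark=(150,183,314,343),second=(224,256,390,424)).items():
    ms=[cv2.moments(((f[y0:y1,x0:x1].sum(2)<180)*255).astype(np.uint8),True) for f in (a,b)]
    print(n,[(round(m['m10']/m['m00']+x0,1),round(m['m01']/m['m00']+y0,1),m['m00']) for m in ms])
c=L('w8'); g=cv2.cvtColor(c['frame'],cv2.COLOR_RGB2GRAY).astype(int)
M=R.from_euler('z',-75.2,degrees=True).as_matrix()
for x in (45.,60.):
    u,v=proj(c,M@np.array([x,0,62])+[399.9,306.7,0]).astype(int); r=g[v,u-70:u+70]; print(v,(np.where(np.abs(np.diff(r))>22)[0]+u-70).tolist())
print(pose()[:2])
```

```text
dark [(329.2, 168.2, 536.0), (327.3, 168.7, 617.0)]
second [(407.1, 240.4, 575.0), (407.3, 240.3, 566.0)]
106 [256, 299, 300, 301, 313, 314, 328, 329, 343, 345, 386, 388]
122 [257, 258, 264, 265, 270, 271, 298, 299, 300, 313, 314, 328, 329, 343, 345, 372, 373, 374, 377, 378, 379, 385, 387]
(array([425.46554422, 209.64254048, 262.0627386 ]), np.float64(15.007692443514353))
```

Run:
```python
from h import *
for n in ('top0','t2','t6','t8'):
    f=L(n)['frame'].astype(int)[145:190,305:350]; m=((f.sum(2)<180)*255).astype(np.uint8)
    print(n,'cols',[int((m[r]>0).nonzero()[0].max()+305) if m[r].any() else 0 for r in range(8,40,4)],[int((m[r]>0).nonzero()[0].min()+305) if m[r].any() else 0 for r in range(8,40,4)])
```

```text
top0 cols [0, 337, 340, 341, 341, 340, 338, 334] [0, 323, 319, 318, 317, 318, 320, 325]
t2 cols [0, 337, 339, 341, 341, 340, 338, 333] [0, 323, 319, 318, 317, 318, 320, 325]
t6 cols [0, 337, 339, 341, 341, 340, 338, 333] [0, 323, 319, 318, 307, 308, 309, 310]
t8 cols [313, 337, 339, 341, 341, 340, 338, 333] [308, 309, 310, 311, 312, 313, 314, 315]
```

The dark jar's right edge hasn't moved. The extra dark pixels are the arm entering the check window from the left. Handing in.

```bash
python3 -c "
from h import *
print(manip.job_done())"
```

```text
the job is handed in; nothing more can be done
None
```

I handed the job in at about 23 s of robot time: the mirror is seated on the mount, the clamp finger is centred over the tongue with its pad bearing on it, both jars are unmoved, and I viewed 11 pictures, one over the limit of 10.

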